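# Roll two wax tubes onto the marked line

## Task

Two round green tubes of carving wax, a long one and a short one, lie on the cork mat, on opposite sides of the long marked line across it. Without picking anything up, push the long tube gently sideways near its top to roll it onto the line, so that it rests centred over the line and straight along it; then roll the short tube onto the same line in the same way. Leave the other things on the mat where they are.

Things in the scene. Friction and masses are not known exactly. Their poses are not given: they have to be found in the camera images.
- line (a point): Middle of the marked line on top of the fixed cork mat (240 mm along this x, 440 mm along y, 5 mm thick); the point lies at the centre of its top face, 5 mm above the bench. The line is dark, 3 mm wide, flush, and runs along this frame's y, 210 mm to either side, with a short cross-stroke at each end; the small ticks at the mat's ends are only divisions. z up.
- long_tube: Smooth, slippery lying cylinder of hard green wax (friction about 0.3), 26 mm diameter, 110 mm long, 60 g. Origin at its centre, 18 mm above the bench; y runs along its length, x and z turn as it rolls. Starts 45 to 75 mm from the line, roughly parallel to it. Pushed slowly from the side above half its height it rolls ahead of the finger, and the cork stops it within a few mm.
- short_tube: The same wax cylinder, 26 mm diameter, but 65 mm long, 35 g. Origin and axes as for the long tube. Starts 45 to 75 mm from the line on the other side of it, towards the other end of the mat. Rolls in the same way.
- vial: Bystander: small clear capped jar, 34 mm in diameter, 34 mm high, standing near the mat's far left corner. Origin under its centre.
- bench_block: Bystander: steel block 50 x 50 x 18 mm lying near the mat's near right corner. Origin under its centre.
- metal_ring: Bystander: finger ring 21 mm across, 9 mm high, lying flat near the middle of the mat's far edge. Origin under its centre.
Things that resemble listed ones, but are neither listed nor needed, are in the scene too. Leave any black or grey look-alike of the short_tube alone.

How it is judged (in metres and radians):
On the way, in this order (a step that is already met when the one before it is completed fails the run):
1. the long tube has begun to roll (turned about its own axis by 0.8 rad) (angle between long_tube's own z axis and vertical above 0.8 rad).
2. the long tube rests along the line (x of long_tube in the frame of line between -0.007 and 0.007 m and y of long_tube in the frame of line between -0.16 and 0.16 m and angle between the y axis of long_tube and the y axis of line, either way round below 0.14 rad and linear speed of long_tube below 0.01 m/s and height (world z) of long_tube below 0.021 m), for 0.2 s.
3. after that, the short tube has begun to roll (angle between short_tube's own z axis and vertical above 0.8 rad).
4. the short tube rests along the line (x of short_tube in the frame of line between -0.007 and 0.007 m and y of short_tube in the frame of line between -0.16 and 0.16 m and angle between the y axis of short_tube and the y axis of line, either way round below 0.14 rad and linear speed of short_tube below 0.01 m/s and height (world z) of short_tube below 0.021 m), for 0.2 s.
At the end, for the whole second after the job is handed in: Both tubes lie at rest on the mat with their centres within 7 mm of the middle of the line (measured across it), within 160 mm of its midpoint along it, and their axes within 0.14 rad (8 degrees) of its direction; the vial, the block and the ring are within 15 mm of where they stood (all of step 2 and all of step 4 and distance of each of vial, bench_block, metal_ring from where it was at the start of the episode below 0.015 m); the robot touches nothing.
It fails at once if the long tube is lifted or stood on end (height (world z) of long_tube above 0.028 m or angle between long_tube's own y axis and vertical below 1.2 rad).
It fails at once if the wax of the long tube is pressed with more than 30 N (contact force between the fingers and long_tube above 30 N).
It fails at once if the short tube is lifted or stood on end (height (world z) of short_tube above 0.028 m or angle between short_tube's own y axis and vertical below 1.2 rad).
It fails at once if the wax of the short tube is pressed with more than 30 N (contact force between the fingers and short_tube above 30 N).
It fails at once if the vial, the bench block or the ring on the mat is shifted by more than 15 mm (distance of any of vial, bench_block, metal_ring from where it was at the start of the episode above 0.015 m).
It also fails if it takes over 48 s, if anything falls off the work surface, if the arm or the gripper's body presses on something with over 40 N, if the wrist force passes 120 N, or if a joint passes its speed limit or range.

## Robot

A 6-joint arm with a two-finger parallel gripper is mounted at the origin on a cart in front of the work surface, level with it; the furniture and walls round the work are solid. World frame = base frame: x ahead of the robot, y to its left, z up, the work surface at z = 0. Lengths are in mm, angles in rad, forces in N, time in s.
With the tool pointing down it reaches from about 350 to 775 mm from the base axis. Payload 7.3 kg.
Tool frame: the origin (TCP) lies at the centre of the arm's flange, where the gripper is bolted on; the fingertips stand 178 mm ahead of it and the grasp point (between the pads) lies 159 mm ahead of it; z points along the fingers, y is the direction in which the jaws open and shut (so a half turn about z gives the same grasp; the last joint's range is limited). The gripper opens to 92 mm and grips with 3 to 60 N. Pads are 19 mm wide; open, the fingers measure 130 mm over their backs; the gripper's body (75 mm by 190 mm) begins 47 mm behind the grasp point.
Start: joints at [1.185, 0.342, 1.524, -0, 1.275, -0.146], TCP at [124.669, 509.986, 404.741] pointing down, gripper open.
Joint ranges: [-2.53, 2.53], [-0.77, 2.02], [0.04, 2.7], [-1, 4.14], [0.28, 2.66], [-3.11, 3.11]. Speed limits (rad/s): [2.57, 2.57, 3.14, 3.14, 3.14, 3.14].

## Interface

Orientations are given as [roll, pitch, yaw] about the fixed x, y, z axes, in that order (R = Rz(yaw) Ry(pitch) Rx(roll)).
In Python, from plant import get_obs, capture, close_job gives the robot as it stands. The module is installed in compiled form; this text tells all that it offers.
- The arm moves only by the shell command python3 -m pendant 'ROWS'. ROWS is JSON, a list of rows, each a list of 3 entries, a list of its own where there are three numbers: the shift along the tool's x, y, z in m, then the turn, a rotation vector about the tool's x, y, z in rad, then the finger opening in m, from 0 to 0.0918. In form: [[[tx, ty, tz], [wx, wy, wz], fingers], ...]. A call has 1 to 10 rows; each row is the pose to reach, as a shift and turn from the pose commanded when the call began, along the tool's axes at that moment; what a row does not reach only later rows make up. A row lasts 1/12 s, in which the tool goes at most 41.7 mm and 7.16 degrees, less where a joint would pass 70% of its speed; a pose out of reach is approached as far as the arm can. A call with a gripper value outside its range is refused whole. The fingers move at their own pace and stop on an object; the grip force is fixed at half the most. Time passes only in rows, so rows that repeat a pose let the fingers close. It gives the time, the measured TCP pose, the force and the opening at its end, in the units of the state.
- get_obs(): the state, without advancing time (a new reading comes with each control period).
- capture(name): name is "scene" or "top" or "wrist"; returns a dict with "color" (420x560x3 uint8, red, green, blue), "mtx" (3x3 intrinsics, pixels), "rvec" (rotation vector, rad) and "tvec" (3), from world to camera coordinates, as OpenCV has them. Camera axes: x right, y down, z forward; pixel columns grow to the right and rows downward; lengths in mm; the calibration is good to about 2 mm. A picture is of the moment at which its call begins. There is no depth.
- close_job(): hands the job in, once; it reports no verdict.
The state is a dict: "time": time; "joint_positions": joint angles; "dq": joint speeds; "tau": joint torques, N m; "tool_pos": TCP position; "tcp_rot": TCP orientation; "contact_force": force on the tool from outside, world axes, zero at the start; "moment": the same for the moment, N m; "grip_width": finger opening in mm.
Only numpy, scipy, OpenCV 4.12 (cv2) and the standard library are available. Lean on these libraries where they do the work, as an engineer would, in place of code of your own. Each camera call takes 0.05 s, during which the arm holds its last target. There are 200 camera calls.

## Working session

There is one attempt and no reset: what is moved stays moved. The work goes in short steps, Python scripts to look and compute and a shell command to move; the robot and the scene stay as the last step left them, time stands still between calls to the robot, and variables do not carry over. Pictures are saved under pics/ and viewed, about 8 in all and at most 12, crops included, and the job is handed in when it is done.

```bash
mkdir -p pics; cat > h.py <<'E'
import numpy as np, cv2
from plant import get_obs, capture, close_job
def snap(n,f):
    c=capture(n); cv2.imwrite('pics/'+f,c['color'][:,:,::-1]); np.savez('pics/'+f+'.npz',**c); return c
def world(c,uv,z):
    uv=np.array(uv,float).reshape(-1,1,2); R=cv2.Rodrigues(np.array(c['rvec'],float))[0]; t=np.array(c['tvec'],float).ravel()
    n=cv2.undistortPoints(uv,np.array(c['mtx'],float),None).reshape(-1,2)
    d=np.c_[n,np.ones(len(n))]@R; o=-R.T@t
    return o+d*((z-o[2])/d[:,2])[:,None]
E
python3 - <<'E'
from h import *
o=get_obs(); print({k:np.round(v,3) for k,v in o.items()})
snap('top','top0.png'); snap('scene','scene0.png')
E
```

```text
{'time': np.float64(0.0), 'joint_positions': array([ 1.185,  0.343,  1.525, -0.   ,  1.275, -0.146]), 'dq': array([ 0.   , -0.001, -0.001, -0.   ,  0.001,  0.002]), 'tau': array([ -0.   , -43.125, -24.421,   0.072,   0.056,  -0.   ]), 'tool_pos': array([124.616, 509.863, 404.045]), 'tcp_rot': array([-3.14 , -0.   ,  2.902]), 'contact_force': array([ 0.641, -0.147,  0.615]), 'moment': array([-0.007,  0.012, -0.003]), 'grip_width': np.float64(91.664)}
```

View pics/top0.png

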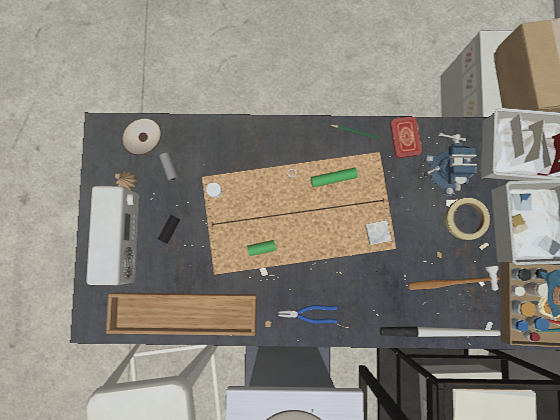

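View pics/scene0.png

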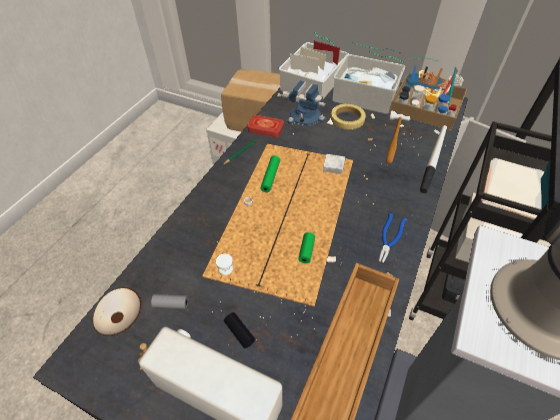

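The top view shows the long green tube at (334,177) on the far side of the line and the short green tube at (262,248) on the near side. The line runs from (212,224) to (384,201). The vial is at (213,190), the ring at (292,173) and the block at (377,233). Possible mix-ups for the short tube are the grey cylinder (168,166) and the black one (169,229), both off the mat and not green. I choose the two green ones on the mat and will measure them now.

```bash
cat >> h.py <<'E'
def tubes(c,zz=18):
    """green blobs: centre, axis angle (deg, world), length, width from minAreaRect projected at z"""
    h=cv2.cvtColor(c['color'],cv2.COLOR_RGB2HSV); m=cv2.inRange(h,(45,120,50),(80,255,255))
    m=cv2.morphologyEx(m,cv2.MORPH_OPEN,np.ones((3,3)))
    n,l,s,_=cv2.connectedComponentsWithStats(m); out=[]
    for i in range(1,n):
        if s[i,4]<100: continue
        ys,xs=np.nonzero(l==i)
        p=world(c,np.c_[xs,ys],zz)[:,:2]
        (r,sz,a)=cv2.minAreaRect(p.astype(np.float32)); w=p-p.mean(0); ev,V=np.linalg.eigh(w.T@w)
        d=V[:,1]; out.append((s[i,0:5].tolist(),np.array(r),p.mean(0),np.degrees(np.arctan2(d[1],d[0]))%180,sz))
    return out
E
python3 - <<'E'
from h import *
np.set_printoptions(precision=1,suppress=True)
c=dict(np.load('pics/top0.png.npz'))
for t in tubes(c): print(*t)
# line: dark pixels in mat
e=world(c,[(212,224.5),(384,201)],5); print('ends',e)
print('others',world(c,[(213,190),(292,173),(377,233)],10))
R=cv2.Rodrigues(c['rvec'])[0]; print('cam',-R.T@c['tvec'].ravel())
g=cv2.cvtColor(c['color'],cv2.COLOR_RGB2GRAY)
P=[]
for u in range(218,380,3):
    v0=224.5-(u-212)*23.5/172; v=np.arange(int(v0)-5,int(v0)+7); w=np.clip(110-g[v,u].astype(float),0,None)
    if w.sum()>20: P.append((u,(w*v).sum()/w.sum()))
W=world(c,P,5)[:,:2]; l=cv2.fitLine(W.astype(np.float32),cv2.DIST_HUBER,0,.01,.01).ravel(); print(len(P),l, np.degrees(np.arctan2(l[1],l[0])), 'mid',e.mean(0))
n=np.array([-l[1],l[0]]);print('resid',np.std((W-l[2:])@n))
for t in tubes(c): print('offset',(t[1]-l[2:])@n,(t[1]-e.mean(0)[:2])@l[:2])
I=cv2.resize(c['color'][130:290,190:410],None,fx=3.5,fy=3.5,interpolation=cv2.INTER_CUBIC); cv2.imwrite('pics/crop0.png',I[:,:,::-1])
w=snap('wrist','wrist0.png'); print('wcam',-cv2.Rodrigues(np.array(w['rvec'],float))[0].T@np.ravel(w['tvec']))
E
```

```text
ends [[ 533.5  202.3    5. ]
 [ 596.1 -212.5    5. ]]
others [[ 616.8  201.7   10. ]
 [ 661.1   11.    10. ]
 [ 518.  -193.5   10. ]]
cam [ 452.    38.4 1012.3]
52 [  0.2  -1.  565.1   8. ] -81.217606 mid [564.8  -5.1   5. ]
resid 0.4594708312991364
wcam [ 59.9 525.4 385. ]
```

View pics/crop0.png

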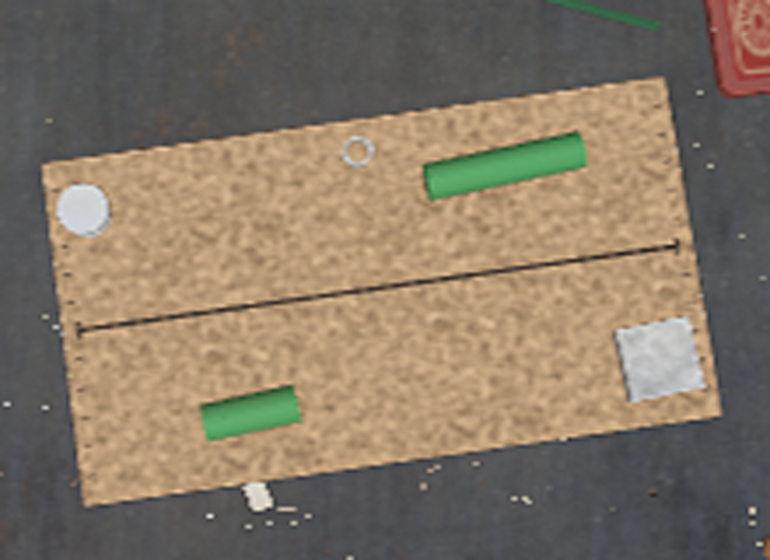

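The crop confirms that both tubes on the mat are green: the long one at about (505,166) in the crop, the short one at about (250,413). The line is clear, and the vial, ring and block are as listed. The colour mask found no tubes, so I'll fix it.

```bash
python3 - <<'E'
from h import *
c=dict(np.load('pics/top0.png.npz')); h=cv2.cvtColor(c['color'],cv2.COLOR_RGB2HSV); print(h[177,334],h[248,262],h[174,334],h[251,262])
E
sed -i 's/(45,120,50),(80,255,255)/(50,100,40),(90,255,255)/' h.py
python3 - <<'E'
from h import *
np.set_printoptions(precision=2,suppress=True)
c=dict(np.load('pics/top0.png.npz'))
d=np.array([np.sin(np.radians(8.78)),-np.cos(np.radians(8.78))]); n=np.array([-d[1],d[0]]); mid=np.array([564.8,-5.1])
print(d,n)
for t in tubes(c): print(*t,'across',(t[1]-mid)@n,'along',(t[1]-mid)@d)
E
```

```text
[ 66 116 172] [ 65 110 171] [ 65 120 145] [ 65 121 162]
[ 0.15 -0.99] [0.99 0.15]
[311, 168, 46, 19, 458] [651.25 -89.32] [651.18 -89.07] 103.01957538397532 (24.31995391845703, 109.94869995117188) across 72.57774357146275 along 96.42948429967386
[248, 241, 27, 14, 266] [479.36  82.64] [479.41  82.64] 102.40589337618648 (24.06914520263672, 62.512168884277344) across -71.04350359490479 along -99.75705918259489
```

View pics/wrist0.png

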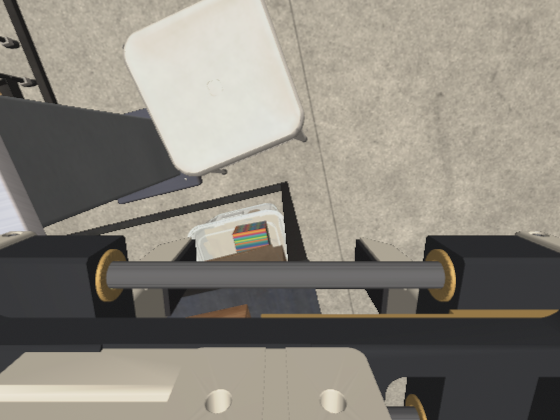

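The wrist picture shows only the gripper and the floor, with the jaws open. I count 4 pictures viewed. The measured sizes (24x110 and 24x63 mm) match the tubes. The fitted line is more accurate than the end clicks, so I use its middle at (567,-5). My plan is to straddle each tube with the jaws along the line, tips at about z = 22, so that two contacts straighten it.

```bash
cat >> h.py <<'E'
from scipy.spatial.transform import Rotation as Ro
np.set_printoptions(precision=4,suppress=True)
A=np.radians(8.78); d=np.array([np.sin(A),-np.cos(A)]); n=np.array([-d[1],d[0]]); mid=np.array([565.1,8.0])+d*13.3
def rel(p): p=np.asarray(p)[:2]-mid; return np.array([p@n,p@d])
def goto(across,along,z,yaw):
    o=get_obs(); R=Ro.from_euler('xyz',o['tcp_rot']); T=Ro.from_euler('xyz',[np.pi,0,yaw])
    p=np.r_[mid+across*n+along*d,z]
    print('at',rel(o['tool_pos']),o['tool_pos'],'to',p,'shift m',R.inv().apply(p-o['tool_pos'])/1000,'rot',(R.inv()*T).as_rotvec(),'F',o['contact_force'],'t',o['time'])
E
python3 - <<'E'
from h import *
print(mid,d,n); c=dict(np.load('pics/top0.png.npz'))
for t in tubes(c): print(rel(t[1]))
goto(112,96,300,np.pi+A)
E
```

```text
[567.1301  -5.1441] [ 0.1526 -0.9883] [0.9883 0.1526]
[70.2817 96.0302]
[ -73.3396 -100.1564]
at [-358.6929 -576.5541] [124.6348 509.9025 404.2002] to [692.4712 -82.9234 300.    ] shift m [-0.6924 -0.4409  0.1046] rot [-0.0011 -0.0004 -0.393 ] F [-0.6717  0.0267  0.2848] t 0.15
```

```bash
python3 -m pendant '[[[-0.034,-0.022,0],[0,0,-0.1],0.07],[[-0.068,-0.044,0],[0,0,-0.2],0.07],[[-0.102,-0.066,0],[0,0,-0.3],0.07],[[-0.136,-0.088,0],[0,0,-0.393],0.07],[[-0.17,-0.11,0],[0,0,-0.393],0.07],[[-0.204,-0.132,0],[0,0,-0.393],0.07],[[-0.238,-0.154,0],[0,0,-0.393],0.07],[[-0.272,-0.176,0],[0,0,-0.393],0.07],[[-0.306,-0.198,0],[0,0,-0.393],0.07],[[-0.34,-0.22,0],[0,0,-0.393],0.07]]'; python3 -c "
from h import *
goto(112,96,300,np.pi+A)"
```

```text
time: 0.98
tool_pos: [403.6, 213.7, 404.7]
tcp_rot: [3.141, 0.0, -2.988]
contact_force: [1.0, 1.3, 0.4]
grip_width: 70.0
at [-128.2098 -241.2893] [403.5921 213.7476 404.7211] to [692.4712 -82.9234 300.    ] shift m [-0.2403 -0.3373  0.1047] rot [ 0.0002  0.     -0.0001] F [0.9735 1.3022 0.4087] t 0.9833
```

```bash
python3 -m pendant '[[[-0.024,-0.034,0],[0,0,0],0.07],[[-0.048,-0.067,0],[0,0,0],0.07],[[-0.072,-0.101,0],[0,0,0],0.07],[[-0.096,-0.135,0],[0,0,0],0.07],[[-0.12,-0.169,0],[0,0,0],0.07],[[-0.144,-0.202,0],[0,0,0],0.07],[[-0.168,-0.236,0.02],[0,0,0],0.07],[[-0.2,-0.27,0.04],[0,0,0],0.07],[[-0.22,-0.305,0.06],[0,0,0],0.07],[[-0.24,-0.337,0.08],[0,0,0],0.07]]'; python3 -m pendant '[[[0,0,0.01],[0,0,0],0.07],[[0,0,0.025],[0,0,0],0.07]]'; python3 - <<'E'
from h import *
goto(112,96,200,np.pi+A)
c=snap('wrist','w1.png')
for t in tubes(c): print(t, rel(t[1]))
c=snap('top','t1.png')
for t in tubes(c): print(t, rel(t[1]))
E
```

```text
time: 1.82
tool_pos: [682.1, -70.4, 331.8]
tcp_rot: [3.141, 0.0, -2.988]
contact_force: [1.1, -0.2, 0.0]
grip_width: 70.4
time: 1.98
tool_pos: [681.7, -71.2, 305.6]
tcp_rot: [3.141, -0.001, -2.991]
contact_force: [-0.8, 1.6, -0.3]
grip_width: 70.0
at [103.1835  82.8017] [681.7434 -71.2255 305.5849] to [692.4712 -82.9234 200.    ] shift m [-0.009  -0.0132  0.1056] rot [ 0.0005 -0.0013 -0.0029] F [-0.7557  1.626  -0.2802] t 1.9833
([453, 0, 96, 16, 1155], array([487.9876,  83.1371]), array([487.5263,  79.5539]), np.float64(100.97347620021733), (10.615903854370117, 76.23722076416016)) [-64.7398 -99.3271]
([199, 157, 124, 35, 3326], array([650.1529, -89.6696]), array([649.9514, -89.2324]), np.float64(102.9628616462928), (24.94275665283203, 113.95934295654297)) [69.1478 96.2077]
([248, 241, 27, 14, 267], array([479.2288,  82.6103]), array([479.3881,  82.4764]), np.float64(103.03423791644016), (24.06480598449707, 62.49541091918945)) [ -73.4764 -100.1435]
```

View pics/w1.png

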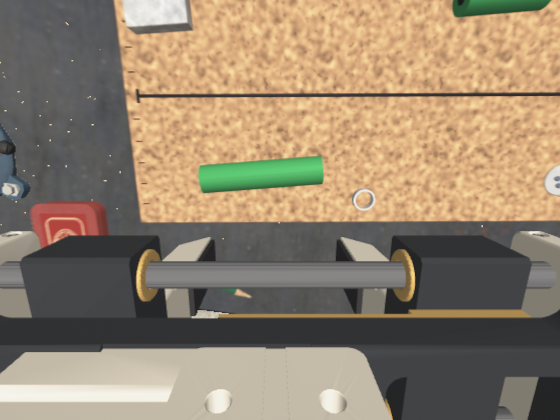

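The wrist view shows the long tube at (261,174), lying ahead of the fingers on the +x side of the tool. The line is at row 95, the ring at (364,199) and the block at (158,12). I'll cross-check the line in this view.

```bash
cat >> h.py <<'E'
def wline(c,u0,u1,v0,hw=8):
    g=cv2.cvtColor(c['color'],cv2.COLOR_RGB2GRAY); P=[]
    for u in range(u0,u1,4):
        v=np.arange(v0-hw,v0+hw+1); w=np.clip(90-g[v,u].astype(float),0,None)
        if w.sum()>20: P.append((u,(w*v).sum()/w.sum()))
    W=world(c,P,5)[:,:2]; l=cv2.fitLine(W.astype(np.float32),cv2.DIST_HUBER,0,.01,.01).ravel()
    a=np.array([rel(x) for x in W]); print('line pts',len(P),'across mean',a[:,0].mean(),'angle',np.degrees(np.arctan2(-l[1],-l[0]))%180,'pix',P[0],P[-1]); return l
E
python3 - <<'E'
from h import *
c=dict(np.load('pics/w1.png.npz')); wline(c,160,440,95); print('end',rel(world(c,[(138,95.5)],5)[0]))
goto(112,96,200,np.pi+A)
E
```

```text
line pts 70 across mean -0.8844161698826692 angle 98.80223 pix (160, np.float64(95.52)) (436, np.float64(94.50617283950618))
end [ -1.0214 206.5045]
at [102.1162  80.6997] [680.3677 -69.3111 303.9783] to [692.4712 -82.9234 200.    ] shift m [-0.0106 -0.0156  0.1039] rot [ 0.0026 -0.0064 -0.0008] F [-0.5764  0.2256 -0.2354] t 2.0833
```

```bash
python3 -m pendant '[[[-0.011,-0.015,0.02],[0,0,0],0.07],[[-0.011,-0.015,0.04],[0,0,0],0.07],[[-0.011,-0.015,0.06],[0,0,0],0.07],[[-0.011,-0.015,0.08],[0,0,0],0.07],[[-0.011,-0.015,0.095],[0,0,0],0.07],[[-0.011,-0.015,0.103],[0,0,0],0.07],[[-0.011,-0.015,0.103],[0,0,0],0.07],[[-0.011,-0.015,0.103],[0,0,0],0.07]]'; python3 -c "
from h import *
goto(112,96,200,np.pi+A)"
```

```text
time: 2.75
tool_pos: [694.3, -81.8, 205.8]
tcp_rot: [-3.141, 0.001, -2.988]
contact_force: [-0.0, -0.2, -0.2]
grip_width: 70.1
at [114.0272  95.1807] [694.3496 -81.8042 205.8304] to [692.4712 -82.9234 200.    ] shift m [ 0.002  -0.0008  0.0058] rot [-0.0003  0.0008  0.0005] F [-0.006  -0.197  -0.1992] t 2.75
```

```bash
python3 -m pendant '[[[0,0,0.006],[0,0,0],0.07],[[0.004,0,0.006],[0,0,0],0.07],[[0.009,0,0.006],[0,0,0],0.07],[[0.013,0,0.006],[0,0,0],0.07],[[0.016,0,0.006],[0,0,0],0.07],[[0.019,0,0.006],[0,0,0],0.07],[[0.021,0,0.006],[0,0,0],0.07],[[0.023,0,0.006],[0,0,0],0.07],[[0.025,0,0.006],[0,0,0],0.07],[[0.027,0,0.006],[0,0,0],0.07]]'; python3 -m pendant '[[[0.002,0,0],[0,0,0],0.07],[[0.004,0,0],[0,0,0],0.07],[[0.006,0,0],[0,0,0],0.07],[[0.008,0,0],[0,0,0],0.07],[[0.010,0,0],[0,0,0],0.07],[[0.012,0,0],[0,0,0],0.07],[[0.014,0,0],[0,0,0],0.07]]'; python3 - <<'E'
from h import *
goto(22,96,200,np.pi+A)
c=snap('wrist','w2.png')
for t in tubes(c): print(t, rel(t[1]))
E
```

```text
time: 3.58
tool_pos: [667.3, -86.3, 198.9]
tcp_rot: [3.142, 0.0, -2.988]
contact_force: [-0.0, 0.4, 0.4]
grip_width: 69.6
time: 4.17
tool_pos: [653.4, -88.4, 198.9]
tcp_rot: [3.142, 0.0, -2.988]
contact_force: [-0.4, 0.2, 0.2]
grip_width: 70.1
at [72.5745 95.4916] [653.4301 -88.4389 198.8699] to [603.5258 -96.6611 200.    ] shift m [ 0.0506 -0.0005 -0.0011] rot [ 0.0001  0.0001 -0.0001] F [-0.3924  0.1854  0.1645] t 4.1667
([168, 181, 208, 58, 9191], array([627.8361, -94.9516]), array([627.5468, -94.3718]), np.float64(102.89947290972617), (26.444686889648438, 119.15005493164062)) [46.2863 98.0213]
```

View pics/w2.png

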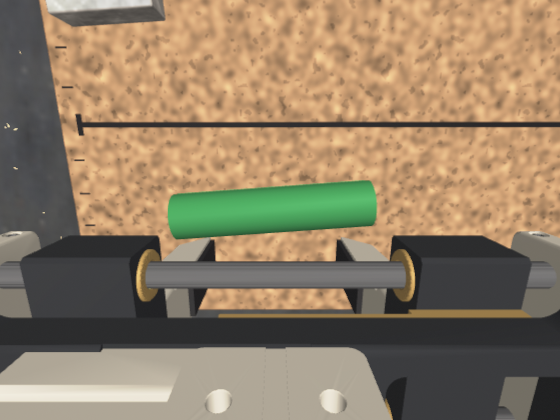

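The tube has rolled to about 45 mm across and still sits 4° skew. The line is at row 125. I'll add a cylinder-model fit for better accuracy and continue more slowly.

```bash
cat >> h.py <<'E'
from scipy.optimize import least_squares
def fit(c,L,guess):
    """fit lying cylinder (across, along, skew deg rel. line) to green mask nearest guess (across,along)"""
    h=cv2.cvtColor(c['color'],cv2.COLOR_RGB2HSV); m=cv2.inRange(h,(50,100,20),(90,255,255))
    k,l,s,ce=cv2.connectedComponentsWithStats(cv2.morphologyEx(m,cv2.MORPH_OPEN,np.ones((3,3))))
    th=np.linspace(0,2*np.pi,40)
    def poly(x):
        t=A+np.radians(x[2]); a=np.array([np.sin(t),-np.cos(t)]); b=np.array([-a[1],a[0]])   # skew +: ccw
        C=mid+x[0]*n+x[1]*d
        P=np.array([np.r_[C+e*L/2*a+13*np.cos(q)*b,18+13*np.sin(q)] for e in(-1,1) for q in th])
        uv=cv2.projectPoints(P,c['rvec'],c['tvec'],c['mtx'],None)[0].astype(np.float32)
        return cv2.convexHull(uv)
    def feat(M):
        u,v=M['m10']/M['m00'],M['m01']/M['m00']; return np.array([u,v,30*.5*np.arctan2(2*M['mu11'],M['mu20']-M['mu02'])])
    g0=poly([*guess,0]).reshape(-1,2).mean(0)
    i=1+np.argmin([np.hypot(*(ce[j]-g0)) if s[j,4]>100 else 1e9 for j in range(1,k)])
    mk=cv2.convexHull(np.argwhere(l==i)[:,::-1].astype(np.int32)); M=feat(cv2.moments(mk))
    r=least_squares(lambda x:feat(cv2.moments(poly(x)))-M,[*guess,0]).x
    print('tube across,along,skew',r,'area ratio',cv2.contourArea(mk)/cv2.contourArea(poly(r))); return r
E
python3 - <<'E'
from h import *
for f,g,L in[('t1',(70,96),110),('t1',(-73,-100),65),('w1',(70,96),110),('w2',(45,96),110)]: fit(dict(np.load(f'pics/{f}.png.npz')),L,g)
wline(dict(np.load('pics/w2.png.npz')),100,540,125)
E
python3 -m pendant '[[[0.003,0,0],[0,0,0],0.07],[[0.005,0,0],[0,0,0],0.07],[[0.0065,0,0],[0,0,0],0.07],[[0.008,0,0],[0,0,0],0.07],[[0.0095,0,0],[0,0,0],0.07],[[0.011,0,0],[0,0,0],0.07],[[0.0125,0,0],[0,0,0],0.07],[[0.014,0,0],[0,0,0],0.07],[[0.0155,0,0],[0,0,0],0.07],[[0.017,0,0],[0,0,0],0.07]]'; python3 - <<'E'
from h import *
goto(22,96,200,np.pi+A)
c=snap('wrist','w3.png'); fit(c,110,(30,96)); c=snap('wrist','w3b.png'); fit(c,110,(30,96)); wline(c,100,540,135,20)
E
```

```text
tube across,along,skew [70. 96.  0.] area ratio 0.49590149654033205
tube across,along,skew [-73.3045 -99.5546   0.    ] area ratio 0.8215083518350341
tube across,along,skew [69.9642 95.5071  0.    ] area ratio 0.9323506098790335
tube across,along,skew [46.2274 97.3088  0.0017] area ratio 0.9819113104565392
line pts 110 across mean -1.220735804408738 angle 98.76824 pix (100, np.float64(124.53714285714285)) (536, np.float64(124.19047619047619))
time: 5.05
tool_pos: [636.7, -91.0, 198.8]
tcp_rot: [3.142, 0.0, -2.988]
contact_force: [-0.0, -1.1, 0.8]
grip_width: 70.2
at [55.6269 95.4659] [636.6772 -91.0004 198.8434] to [603.5258 -96.6611 200.    ] shift m [ 0.0336 -0.0005 -0.0012] rot [ 0.0001  0.     -0.0001] F [-0.0252 -1.0999  0.7652] t 5.05
tube across,along,skew [29.9572 98.3693  0.    ] area ratio 0.977810251392652
tube across,along,skew [27.9048 99.3513  0.0308] area ratio 0.9728866708485572
line pts 110 across mean -1.4575385465863848 angle 98.74795 pix (100, np.float64(154.49425287356323)) (536, np.float64(154.32432432432432))
```

```bash
sed -i 's/^from scipy.optimize.*/from scipy.optimize import minimize/; s/r=least_squares(lambda x:feat(cv2.moments(poly(x)))-M,\[\*guess,0\]).x/r=minimize(lambda x:((feat(cv2.moments(poly(x)))-M)**2).sum(),[*guess,1.0],method="Nelder-Mead",options=dict(xatol=.02,fatol=1e-5)).x/' h.py
python3 - <<'E'
from h import *
for f,g,L in[('t1',(-73,-100),65),('w1',(70,96),110),('w2',(45,96),110),('w3',(28,96),110),('w3b',(28,96),110)]: fit(dict(np.load(f'pics/{f}.png.npz')),L,g)
goto(22,96,200,np.pi+A)
E
```

```text
tube across,along,skew [-73.3155 -99.6484   3.8982] area ratio 0.8219990417949233
tube across,along,skew [69.0369 95.367   4.0979] area ratio 0.9308136583944187
tube across,along,skew [45.9837 97.4894  4.0813] area ratio 0.9816114435176371
tube across,along,skew [29.374  98.5818  3.9227] area ratio 0.9766650062742791
tube across,along,skew [28.6129 98.5613  3.9282] area ratio 0.9755378169249836
at [55.5458 95.4676] [636.5972 -91.0144 198.8325] to [603.5258 -96.6611 200.    ] shift m [ 0.0335 -0.0005 -0.0012] rot [ 0.0002 -0.0002 -0.0001] F [-0.3195  0.4778 -0.8754] t 5.15
```

The skew stays near 4° because the tube rolls off a single contact, but that is inside the 8° limit. I continue at the same slow pace, stopping short to re-measure.

```bash
python3 -m pendant '[[[0.003,0,0],[0,0,0],0.07],[[0.0045,0,0],[0,0,0],0.07],[[0.006,0,0],[0,0,0],0.07],[[0.0075,0,0],[0,0,0],0.07],[[0.009,0,0],[0,0,0],0.07],[[0.0105,0,0],[0,0,0],0.07],[[0.012,0,0],[0,0,0],0.07],[[0.0135,0,0],[0,0,0],0.07],[[0.015,0,0],[0,0,0],0.07],[[0.0165,0,0],[0,0,0],0.07]]';python3 -m pendant '[[[0.0015,0,0],[0,0,0],0.07],[[0.003,0,0],[0,0,0],0.07],[[0.0045,0,0],[0,0,0],0.07],[[0.006,0,0],[0,0,0],0.07],[[0.0075,0,0],[0,0,0],0.07],[[0.0075,0,0],[0,0,0],0.07],[[0.0075,0,0],[0,0,0],0.07],[[0.0075,0,0],[0,0,0],0.07]]'; python3 - <<'E'
from h import *
goto(22,96,200,np.pi+A)
c=snap('wrist','w4.png'); fit(c,110,(8,96)); c=snap('wrist','w4b.png'); fit(c,110,(5,96)); wline(c,380,540,200,30)
E
```

```text
time: 5.98
tool_pos: [620.4, -93.5, 198.9]
tcp_rot: [3.142, 0.0, -2.988]
contact_force: [0.9, 0.5, -0.6]
grip_width: 70.2
time: 6.65
tool_pos: [613.2, -94.7, 198.9]
tcp_rot: [3.142, 0.0, -2.988]
contact_force: [1.2, -0.2, 0.1]
grip_width: 69.8
at [31.816  95.5044] [613.1512 -94.673  198.8945] to [603.5258 -96.6611 200.    ] shift m [ 0.0098 -0.0005 -0.0011] rot [ 0.      0.0002 -0.0001] F [ 1.2191 -0.1839  0.0889] t 6.65
tube across,along,skew [  4.608  100.1999   3.6948] area ratio 0.9853697950221572
tube across,along,skew [  4.5832 100.2284   3.6954] area ratio 0.9872446548655277
line pts 40 across mean -0.7788415302357212 angle 98.711716 pix (380, np.float64(194.5531914893617)) (536, np.float64(194.55263157894737))
```

```bash
python3 -m pendant '[[[0.0015,0,0],[0,0,0],0.07],[[0.0025,0,0],[0,0,0],0.07],[[0.0035,0,0],[0,0,0],0.07],[[0.0045,0,0],[0,0,0],0.07],[[0.0055,0,0],[0,0,0],0.07],[[0.0055,0,0],[0,0,0],0.07],[[0.0055,0,0],[0,0,0],0.07],[[0.0055,0,0],[0,0,0],0.07]]'; python3 - <<'E'
from h import *
c=snap('wrist','w5.png'); fit(c,110,(0,96)); c=snap('wrist','w5b.png'); fit(c,110,(0,96)); wline(c,400,540,208,25)
goto(22,96,200,np.pi+A)
E
```

```text
time: 7.42
tool_pos: [607.7, -95.5, 198.9]
tcp_rot: [3.142, 0.0, -2.988]
contact_force: [-0.1, 0.2, 0.3]
grip_width: 70.0
tube across,along,skew [  0.0092 100.5473   3.7454] area ratio 0.9778244929878834
tube across,along,skew [ -0.4231 100.5497   3.7366] area ratio 0.9769285141142059
line pts 35 across mean -0.6689166987069967 angle 98.717705 pix (400, np.float64(203.57219251336898)) (536, np.float64(203.57068062827224))
at [26.3064 95.4603] [607.6994 -95.4704 198.8503] to [603.5258 -96.6611 200.    ] shift m [ 0.0043 -0.0005 -0.0012] rot [0.0001 0.0001 0.    ] F [ 0.686  -0.3385 -0.3245] t 7.5167
```

The long tube is within about 0.3 mm of the line, with 3.7° skew. I retreat backwards, rise, and check it from above.

```bash
python3 -m pendant '[[[-0.006,0,0],[0,0,0],0.07],[[-0.014,0,0],[0,0,0],0.07],[[-0.02,0,-0.01],[0,0,0],0.07],[[-0.02,0,-0.04],[0,0,0],0.05],[[-0.02,0,-0.08],[0,0,0],0.03],[[-0.02,0,-0.12],[0,0,0],0.03],[[-0.02,0,-0.15],[0,0,0],0.03],[[-0.02,0,-0.15],[0,0,0],0.03]]'; python3 - <<'E'
from h import *
c=snap('wrist','w6.png'); fit(c,110,(0,96)); l=wline(c,380,540,170,40)
print(get_obs()['joint_positions'])
goto(-30,-20,330,A-.1)
E
```

```text
time: 8.18
tool_pos: [629.2, -92.5, 356.9]
tcp_rot: [-3.136, 0.013, -2.988]
contact_force: [0.8, -0.5, 0.3]
grip_width: 41.1
tube across,along,skew [ -0.0122 100.6502   3.6835] area ratio 0.9386700026349816
line pts 40 across mean -0.8527386507702637 angle 98.75639 pix (380, np.float64(149.53125)) (536, np.float64(149.52380952380952))
[-0.2665  0.5829  1.2752  0.0002  1.2746 -1.9908]
at [47.4502 95.5907] [628.6153 -92.3718 353.2825] to [534.4289  10.0423 330.    ] shift m [0.0776 0.1157 0.0222] rot [-0.0127 -0.0046 -3.0413] F [-0.4081 -0.2921 -0.7263] t 8.2333
```

View pics/w6.png

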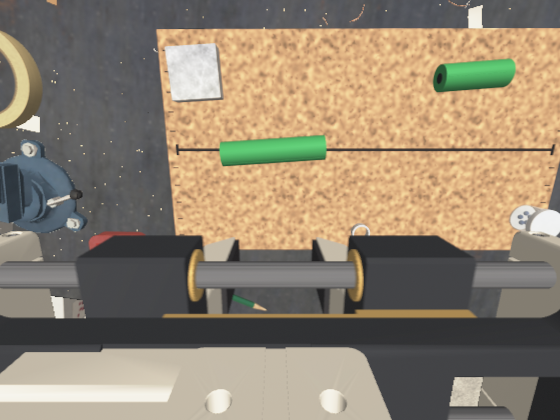

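From above, the long tube at (273,151) lies over the line (row 150, ends at 178 and 554), and the other items are undisturbed. The short tube is at (474,75). Next I travel there at height, turning half round so that the camera faces the push direction.

```bash
python3 -m pendant '[[[0.016,0.02,0],[0,0,0.1],0.03],[[0.032,0.04,0],[0,0,0.2],0.03],[[0.048,0.06,0],[0,0,0.3],0.03],[[0.064,0.08,0],[0,0,0.4],0.03],[[0.08,0.1,0],[0,0,0.5],0.03],[[0.097,0.12,0],[0,0,0.6],0.03],[[0.113,0.14,0],[0,0,0.7],0.03],[[0.13,0.16,0],[0,0,0.8],0.03],[[0.146,0.18,0],[0,0,0.9],0.03],[[0.162,0.196,0],[0,0,1.0],0.03]]'; python3 -m pendant '[[[0,0,0],[0,0,0.11],0.03],[[0,0,0],[0,0,0.22],0.03],[[0,0,0],[0,0,0.33],0.03],[[0,0,0],[0,0,0.44],0.03],[[0,0,0],[0,0,0.55],0.03],[[0,0,0],[0,0,0.66],0.03],[[0,0,0],[0,0,0.77],0.03],[[0,0,0],[0,0,0.88],0.03],[[0,0,0],[0,0,0.99],0.03],[[0,0,0],[0,0,1.1],0.03]]'; python3 -m pendant '[[[0,0,0],[0,0,0.11],0.03],[[0,0,0],[0,0,0.22],0.03],[[0,0,0],[0,0,0.33],0.03],[[0,0,0],[0,0,0.44],0.03],[[0,0,0],[0,0,0.55],0.03],[[0,0,0],[0,0,0.66],0.03],[[0,0,0],[0,0,0.77],0.03],[[0,0,0],[0,0,0.88],0.03],[[0,0,0],[0,0,0.96],0.03],[[0,0,0],[0,0,1.04],0.03]]'; python3 - <<'E'
from h import *
c=snap('wrist','w7.png'); fit(c,65,(-73,-100)); fit(c,110,(0,100))
goto(-113,-100,210,A)
E
```

```text
time: 9.07
tool_pos: [436.4, 77.6, 347.7]
tcp_rot: [-3.14, -0.002, 2.29]
contact_force: [-0.1, -0.5, -0.4]
grip_width: 29.9
time: 9.9
tool_pos: [437.5, 76.7, 347.7]
tcp_rot: [-3.14, 0.001, 1.189]
contact_force: [0.1, 0.5, -0.1]
grip_width: 30.2
time: 10.73
tool_pos: [437.5, 76.7, 347.7]
tcp_rot: [-3.141, 0.002, 0.151]
contact_force: [0.0, 0.2, 0.3]
grip_width: 30.2
tube across,along,skew [-74.7285 -99.3583   3.4243] area ratio 0.9104824835788643
tube across,along,skew [ -2.3181 101.8223   3.184 ] area ratio 0.8593184419634696
at [-115.5767 -100.6359] [437.5466  76.6707 347.7658] to [440.1902  76.4356 210.    ] shift m [0.0029 0.0007 0.1378] rot [-0.0004  0.0021 -0.007 ] F [-0.151  -0.3885 -0.0706] t 10.7833
```

View pics/w7.png

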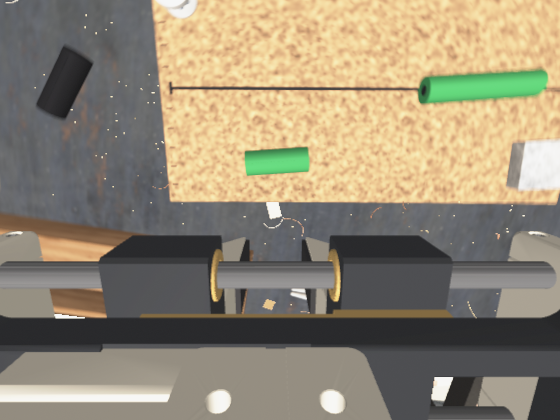

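The wrist view shows the short tube at (277,161), between the finger columns (about 275), with the line at row 89. The long tube is at (483,86), the vial, block and black look-alike are clear of the fingers. I descend behind the short tube.

```bash
python3 -c "
from h import *
wline(dict(np.load('pics/w7.png.npz')),190,410,89)"
python3 -m pendant '[[[0,0.001,0.03],[0,0,0],0.03],[[0,0.001,0.06],[0,0,0],0.03],[[0,0.001,0.09],[0,0,0],0.03],[[0,0.001,0.115],[0,0,0],0.03],[[0,0.001,0.13],[0,0,0],0.03],[[0,0.001,0.14],[0,0,0],0.03],[[0,0.001,0.148],[0,0,0],0.03],[[0,0.001,0.148],[0,0,0],0.03],[[0,0.001,0.148],[0,0,0],0.03]]'; python3 - <<'E'
from h import *
c=snap('wrist','w8.png'); fit(c,65,(-73,-100)); wline(c,190,410,60,40)
goto(-95,-100,199,A)
E
```

```text
line pts 38 across mean -1.0860953468547176 angle 98.30876 pix (194, np.float64(87.9090909090909)) (358, np.float64(88.44444444444444))
time: 11.53
tool_pos: [437.6, 75.6, 200.5]
tcp_rot: [-3.141, 0.001, 0.156]
contact_force: [-0.6, -0.2, 0.4]
grip_width: 29.8
tube across,along,skew [-74.7033 -99.6713   4.1099] area ratio 0.9651791686431959
line pts 55 across mean -0.875618098527218 angle 98.82079 pix (190, np.float64(43.83684210526316)) (406, np.float64(44.09659090909091))
at [-115.4996  -99.5633] [437.7866  75.6225 201.0067] to [457.9793  79.1831 199.    ] shift m [ 0.0205 -0.0004  0.002 ] rot [-0.0001 -0.0002  0.0022] F [ 0.3003  0.4235 -0.1301] t 11.5833
```

```bash
python3 -m pendant '[[[0.005,0,0.002],[0,0,0],0.03],[[0.010,0,0.002],[0,0,0],0.03],[[0.014,0,0.002],[0,0,0],0.03],[[0.016,0,0.002],[0,0,0],0.03],[[0.018,0,0.002],[0,0,0],0.03],[[0.02,0,0.002],[0,0,0],0.03],[[0.022,0,0.002],[0,0,0],0.03],[[0.024,0,0.002],[0,0,0],0.03],[[0.026,0,0.002],[0,0,0],0.03],[[0.028,0,0.002],[0,0,0],0.03]]'; python3 -m pendant '[[[0.002,0,0],[0,0,0],0.03],[[0.004,0,0],[0,0,0],0.03],[[0.006,0,0],[0,0,0],0.03],[[0.008,0,0],[0,0,0],0.03],[[0.010,0,0],[0,0,0],0.03],[[0.012,0,0],[0,0,0],0.03],[[0.014,0,0],[0,0,0],0.03],[[0.016,0,0],[0,0,0],0.03],[[0.018,0,0],[0,0,0],0.03],[[0.02,0,0],[0,0,0],0.03]]'; python3 - <<'E'
from h import *
c=snap('wrist','w9.png'); fit(c,65,(-45,-100)); c=snap('wrist','w9b.png'); fit(c,65,(-45,-100)); wline(c,190,410,110,60)
goto(-22,-100,199,A)
E
```

```text
time: 12.42
tool_pos: [465.4, 79.9, 198.9]
tcp_rot: [-3.142, -0.0, 0.155]
contact_force: [0.1, 0.1, 0.7]
grip_width: 30.1
time: 13.25
tool_pos: [485.2, 83.0, 198.8]
tcp_rot: [-3.142, -0.0, 0.155]
contact_force: [-0.6, -0.2, 0.1]
grip_width: 29.9
tube across,along,skew [ -43.5341 -101.8078    3.9399] area ratio 0.9606559276637621
tube across,along,skew [ -42.6584 -101.9067    4.0643] area ratio 0.963893468586228
line pts 55 across mean -1.3634876201564525 angle 98.7963 pix (190, np.float64(137.4939024390244)) (406, np.float64(137.5031847133758))
at [-67.3998 -99.5937] [485.3181  82.9945 198.8726] to [530.1238  90.3259 199.    ] shift m [ 0.0454 -0.0003 -0.0001] rot [-0.     -0.0005  0.0016] F [0.7246 0.3258 0.1227] t 13.35
```

```bash
python3 -m pendant '[[[0.003,0,0],[0,0,0],0.03],[[0.005,0,0],[0,0,0],0.03],[[0.007,0,0],[0,0,0],0.03],[[0.009,0,0],[0,0,0],0.03],[[0.011,0,0],[0,0,0],0.03],[[0.013,0,0],[0,0,0],0.03],[[0.015,0,0],[0,0,0],0.03],[[0.017,0,0],[0,0,0],0.03],[[0.019,0,0],[0,0,0],0.03],[[0.021,0,0],[0,0,0],0.03]]'; python3 -m pendant '[[[0.0015,0,0],[0,0,0],0.03],[[0.003,0,0],[0,0,0],0.03],[[0.0045,0,0],[0,0,0],0.03],[[0.006,0,0],[0,0,0],0.03],[[0.0075,0,0],[0,0,0],0.03],[[0.009,0,0],[0,0,0],0.03],[[0.0105,0,0],[0,0,0],0.03],[[0.012,0,0],[0,0,0],0.03],[[0.012,0,0],[0,0,0],0.03],[[0.012,0,0],[0,0,0],0.03]]'; python3 - <<'E'
from h import *
c=snap('wrist','w10.png'); fit(c,65,(-8,-100)); c=snap('wrist','w10b.png'); fit(c,65,(-8,-100)); wline(c,335,420,190,30)
goto(-22,-100,199,A)
E
```

```text
time: 14.18
tool_pos: [505.9, 86.2, 198.8]
tcp_rot: [-3.142, -0.0, 0.155]
contact_force: [0.1, 0.5, -0.4]
grip_width: 29.9
time: 15.02
tool_pos: [517.7, 88.0, 198.8]
tcp_rot: [-3.142, -0.0, 0.155]
contact_force: [-0.2, 0.2, 0.1]
grip_width: 29.9
tube across,along,skew [  -9.7881 -104.2913    3.4031] area ratio 0.9817404652837894
tube across,along,skew [  -9.807  -104.3217    3.4219] area ratio 0.9817185191704577
line pts 22 across mean -1.5338230941897877 angle 98.819565 pix (335, np.float64(192.49411764705883)) (419, np.float64(192.48837209302326))
at [-34.7831 -99.6661] [517.5415  88.0447 198.8243] to [530.1238  90.3259 199.    ] shift m [ 0.0128 -0.0003 -0.0002] rot [-0.0001  0.0001  0.0016] F [ 0.4101 -0.1717 -0.858 ] t 15.1167
```

```bash
python3 -m pendant '[[[0.0015,0,0],[0,0,0],0.03],[[0.003,0,0],[0,0,0],0.03],[[0.0045,0,0],[0,0,0],0.03],[[0.0055,0,0],[0,0,0],0.03],[[0.0065,0,0],[0,0,0],0.03],[[0.0075,0,0],[0,0,0],0.03],[[0.0083,0,0],[0,0,0],0.03],[[0.0083,0,0],[0,0,0],0.03],[[0.0083,0,0],[0,0,0],0.03],[[0.0083,0,0],[0,0,0],0.03]]'; python3 - <<'E'
from h import *
c=snap('wrist','w11.png'); fit(c,65,(0,-100)); c=snap('wrist','w11b.png'); fit(c,65,(0,-100)); wline(c,345,420,205,30)
goto(-22,-100,199,A)
E
```

```text
time: 15.95
tool_pos: [525.8, 89.3, 198.8]
tcp_rot: [-3.142, 0.0, 0.155]
contact_force: [1.2, -0.1, -0.1]
grip_width: 30.0
tube across,along,skew [  -2.1615 -104.6459    3.474 ] area ratio 0.9638005341839234
tube across,along,skew [  -2.1696 -104.6373    3.4279] area ratio 0.9637124885969061
line pts 19 across mean -1.556130403607969 angle 98.84903 pix (345, np.float64(205.73154362416108)) (417, np.float64(206.44585987261146))
at [-26.4701 -99.6681] [525.7568  89.3156 198.8423] to [530.1238  90.3259 199.    ] shift m [ 0.0045 -0.0003 -0.0002] rot [-0.0001  0.      0.0016] F [-1.498  -0.2098  0.6304] t 16.05
```

The short tube is about 0.6 mm from the line. I retreat and check everything from above.

```bash
python3 -m pendant '[[[-0.006,0,0],[0,0,0],0.03],[[-0.014,0,0],[0,0,0],0.03],[[-0.02,0,-0.01],[0,0,0],0.03],[[-0.025,0,-0.04],[0,0,0],0.03],[[-0.035,0,-0.08],[0,0,0],0.03],[[-0.05,-0.02,-0.12],[0,0,0],0.03],[[-0.06,-0.05,-0.15],[0,0,0],0.03],[[-0.06,-0.08,-0.17],[0,0,0],0.03],[[-0.06,-0.11,-0.19],[0,0,0],0.03],[[-0.06,-0.11,-0.19],[0,0,0],0.03]]'; python3 - <<'E'
from h import *
c=snap('wrist','w12.png'); fit(c,65,(0,-104)); fit(c,110,(0,100))
t=snap('top','t12.png'); fit(t,65,(0,-104)); fit(t,110,(0,100)); goto(-60,0,390,A)
E
```

```text
time: 16.88
tool_pos: [448.2, 192.4, 394.1]
tcp_rot: [-3.139, -0.009, 0.158]
contact_force: [-0.3, -0.3, -0.5]
grip_width: 29.8
tube across,along,skew [  -1.9937 -103.7449    4.0137] area ratio 0.9038362787530574
tube across,along,skew [-0.0114 76.6012  3.8512] area ratio 0.5704575150207079
tube across,along,skew [  -0.0025 -104.661     3.0315] area ratio 0.8273892311496964
tube across,along,skew [ -0.0105 100.7346   4.1451] area ratio 0.877708416540147
at [ -87.5187 -210.2779] [448.5399 189.3107 389.9498] to [507.8332 -14.3026 390.    ] shift m [0.0266 0.2104 0.    ] rot [ 0.0001 -0.0021  0.0042] F [-0.3948 -0.1523  0.2182] t 16.9833
```

View pics/w12.png

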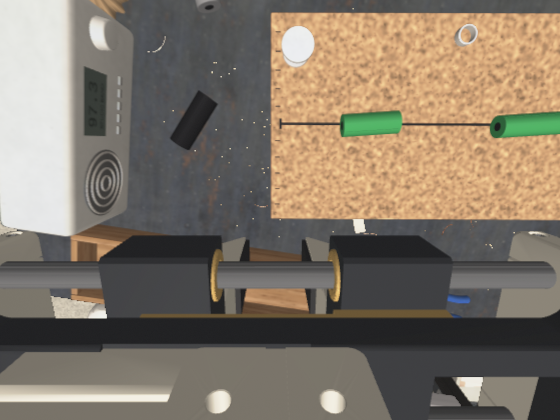

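View pics/t12.png

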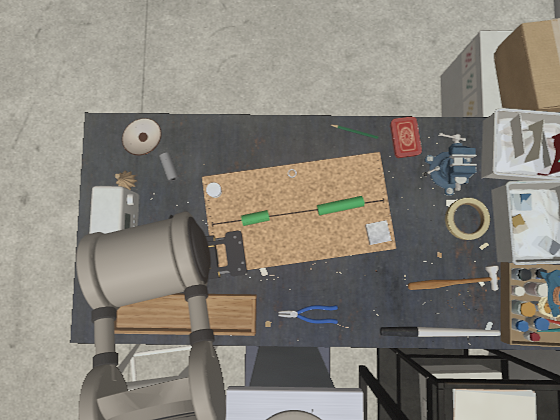

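Both views agree. In the wrist view the short tube at (371,124) is on the line (row 124). In the top view both tubes, at (255,218) and (341,205), sit on the line with 3–4° skew. The vial (213,190), ring (292,173) and block (377,233) have not moved, and the gripper is clear, so I hand in.

```bash
python3 -c "
from h import *
print(close_job())"
```

```text
the job is handed in; nothing more can be done
None
```

I rolled the long tube onto the line, then the short one. For both I pushed slowly from the side with two fingertips about 22 mm above the bench. The job was handed in at about 17 s on the robot's clock; no verdict is reported.

My last checks showed:
- **Centring:** both tubes lie within about 1 mm of the middle of the line. They sit about 101 mm and 104 mm either side of its midpoint.
- **Straightness:** both are 3–4° skew to the line, inside the 8° limit. The fingers did not straighten them, because each tube rolled ahead off a single contact and kept the skew it started with.
- **Forces and bystanders:** wrist force readings stayed within about 2 N. The vial, ring and block were still in place by eye in the last top view, and the gripper was clear of everything.

The wrist and top cameras disagreed by 1–2 mm on absolute position. I therefore measured each tube against the line in the same wrist picture. In the last top view the fit put both tubes within 0.1 mm of the line. In the last wrist view the long tube was cut off at the picture edge, so I ignored that fit for it.

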